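# Clamp a jam jar and twist off its tight lid

## Robot

A 6-joint arm with a two-finger parallel gripper is mounted at the origin on the work surface; the furniture and walls round the work are solid. World frame = base frame: x ahead of the robot, y to its left, z up, the work surface at z = 0. Lengths are in m, angles in rad, forces in N, time in s.
With the tool pointing down it reaches from about 0.35 to 0.8 m from the base axis. Payload 7.3 kg.
Tool frame: the origin (TCP) lies at the very end of the fingers, on their centre line; the grasp point (between the pads) lies 19 mm behind it; z points along the fingers, y is the line along which they close (so a half turn about z gives the same grasp; the last joint's range is limited). The gripper opens to 85 mm and grips with 20 to 120 N. Pads are 22 mm wide; open, the fingers measure 114 mm over their backs; the gripper's body (76 mm by 85 mm) begins 54 mm behind the grasp point. The pads swing forward as they close: fully open they stand 13 mm farther back than shut.
Start: joints at [1.151, 0.342, 1.524, -0, 1.275, -0.146], TCP at [0.142, 0.505, 0.231] pointing down, gripper open.
Joint ranges: [-2.53, 2.53], [-0.77, 2.02], [0.04, 2.7], [-1, 4.14], [0.28, 2.66], [-3.11, 3.11]. Speed limits (rad/s): [2.57, 2.57, 3.14, 3.14, 3.14, 3.14].

## Interface

Orientations are given as [roll, pitch, yaw] about the fixed x, y, z axes, in that order (R = Rz(yaw) Ry(pitch) Rx(roll)).
In Python, from workcell import arm, imaging gives the robot as it stands. Calls block until the motion is done:
- arm.movep(position, orientation): joint-space move of the TCP to a pose.
- arm.move_linear(position, rotation=None, rate=0.15, force_limit=None): straight line of the TCP; rotation=None keeps the orientation; rate is the mean speed in m/s. With force_limit (N) it stops when the force on the tool has changed by that much, and returns True; else False.
- arm.set_joints(angles): joint-space move.
- arm.release() and arm.clamp(strength=None): open the fingers fully, or close them until they stop; strength is the grip in N (None keeps the last).
- arm.hold(seconds).
- arm.inverse_kinematics(position, orientation): joint angles nearest the present ones, or None.
- imaging.read_camera(name): name is "scene" or "top" or "wrist"; returns the picture (420x560x3 uint8, red, green, blue); there is no depth.
- imaging.calibration(name): a dict with "fx", "fy", "cx", "cy" (pixels), "k1" (the pictures are not rectified: a ray, as slopes to the right and down, at radius r is drawn at 1 + k1 r^2 times it, then the intrinsics apply), "pose" (4x4, takes a point from camera to world coordinates); the wrist camera has in their place "mount" (4x4, takes a point from camera to tool coordinates, whose origin is the TCP and whose axes are the flange's). Camera axes: x right, y up, looking along -z (the intrinsics and any distortion apply to the point x, -y, -z); pixel columns grow to the right and rows downward; lengths in m; the calibration is good to about 2 mm. A picture is of the moment at which its call begins: read the wrist's pose just before it. calibration takes no time and is no camera call.
A pose or a line that the arm cannot do raises arm.Unreachable and nothing moves.
- arm.job_done(): hands the job in; it is judged then, once.
Readings, each from a call of its own:
- arm.read_t(): time.
- arm.read_joint_positions(): joint angles.
- arm.read_qd(): joint speeds.
- arm.read_joint_efforts(): joint torques, N m.
- arm.read_ee_pos(): TCP position.
- arm.read_tcp_rot(): TCP orientation.
- arm.read_contact_force(): force on the tool from outside, world axes, zero at the start.
- arm.read_moment(): the same for the moment, N m.
- arm.read_width(): finger opening in m.
- arm.read_grasp_force(): force on a finger pad.
Only numpy, scipy, OpenCV 4.12 (cv2) and the standard library are available. Lean on these libraries where they do the work, as an engineer would, in place of code of your own. Each camera call takes 0.05 s, during which the arm holds its last target. There are 200 camera calls.

## Task

The jam jar stands loosely in the jar clamp. First turn the clamp's red wing knob clockwise until it clicks over and the jar is gripped, then grasp the tight brass-coloured lid, unscrew it counter-clockwise only until its threads let go (about a quarter turn), and lift it straight up. Finish still holding the lid level over the jar, just clear of the rim, with the jar left standing upright in the locked clamp and the mug, spice jar and tin left where they are.

Things in the scene. Friction and masses are not known exactly. Their poses are not given: they have to be found in the camera images.
- clamp: Jar clamp fixed to the worktop: pale wooden board 116 (x) x 250 (y) x 14 mm; origin at the centre of its underside, z up; yaw varies +-12 deg. The jar stands on it near y = +62 mm between dark V jaws (tops 68 mm above the worktop); knob at y = -62.5 mm. The jaw beside the knob closes 3 mm of play towards +y and grips the jar by a spring, some 20 N; unclamped, the jar turns with its lid
- knob (a joint): Angle of the red wing knob about its vertical axis, rad: 0 = released, grows clockwise seen from above, 1.35 = stop, locked. It resists with about 0.15 N m, springs back to 0 if let go before about 1.0, and past that clicks over to 1.35 by itself and stays
- knob_grip (a point): Point on the knob's axis at mid height of its wing, 83 mm above the worktop, axes as the clamp's. The wing is an upright bar 62 mm long, 13 mm thick, 28 mm high (69 to 97 mm above the worktop); its length lies +0.675 rad (counter-clockwise from above) from the clamp's x axis when released, -0.675 rad when locked
- jar: Glass jam jar, loose, about 350 g: body 72 mm in diameter to 70 mm height, neck 46 mm, rim (rubber seal) 106 mm above its base, 120 mm above the worktop; origin at the centre of its base, z up, x arbitrary. Clamping shifts it up to some 3 mm along the clamp's y
- cap: Brass-coloured lid, 60 g, 64 mm diameter, 22 mm high, white dot on top at its x side; origin: centre of its lower edge, 87.5 mm above the jar's base when screwed on (x along the jar's x; top 124 mm above worktop). Unscrews counter-clockwise from above, about 0.3 N m, rising 2.5 mm; lugs free at 58 deg, a sprung seal pops it up 1 mm, a stop blocks at 98 deg; between these it lifts straight off
- mug: Yellow mug 84x119x100 mm, bystander, origin at the centre of its underside
- spice_jar: Spice jar with green lid, 46 mm in diameter, 106 mm high, bystander, origin at the centre of its underside
- tin: Low tin can, 86 mm in diameter, 40 mm high, bystander, origin at the centre of its underside
Not all that is in view belongs to the job. Leave any turquoise look-alike of the jar alone.

How it is judged:
By the outcome, as a careful person would: the job done as asked, in the order asked, and still so for the second after the job is handed in, while the arm keeps its last pose, push and grip.
It also fails if it takes over 56 s, if anything falls off the work surface, if the arm or the gripper's body presses on something with over 40 N, if the wrist force passes 120 N, or if a joint passes its speed limit or range.

## Working session

There is one attempt and no reset: what is moved stays moved. The work goes in short steps, each a Python script; the robot and the scene stay as the last script left them, time stands still between calls to the robot, and variables do not carry over. Pictures are saved under pics/ and viewed, at most 10 in all, crops included, and the job is handed in when it is done.

```bash
mkdir -p pics; ls; python3 - <<'E'
from workcell import arm, imaging
import cv2,numpy as np
a=imaging.read_camera("scene");b=imaging.read_camera("top")
cv2.imwrite("pics/s.png",a[:,:,::-1]);cv2.imwrite("pics/t.png",b[:,:,::-1])
for n in("scene","top","wrist"):print(n,{k:np.round(v,4).tolist() for k,v in imaging.calibration(n).items()})
print(arm.read_t(),arm.read_tcp_rot(),arm.read_width())
E
```

```text
pics
scene {'fx': 465.3575, 'fy': 465.3575, 'cx': 277.6675, 'cy': 209.5627, 'k1': 0.0118, 'pose': [[0.558, 0.5711, -0.6021, -0.1832], [-0.8298, 0.3885, -0.4006, -0.4355], [0.0051, 0.7232, 0.6907, 0.7572], [0.0, 0.0, 0.0, 1.0]]}
top {'fx': 403.3329, 'fy': 403.3329, 'cx': 279.1032, 'cy': 206.9229, 'k1': -0.1119, 'pose': [[-0.1447, 0.9586, -0.2453, 0.1683], [-0.9895, -0.1411, 0.0324, -0.0301], [-0.0036, 0.2474, 0.9689, 1.0346], [0.0, 0.0, 0.0, 1.0]]}
wrist {'fx': 323.1644, 'fy': 323.1644, 'cx': 281.493, 'cy': 210.3296, 'k1': -0.0554, 'mount': [[0.0, 0.9526, 0.3043, 0.0777], [1.0, -0.0001, 0.0001, -0.0004], [0.0001, 0.3043, -0.9526, -0.1437], [0.0, 0.0, 0.0, 1.0]]}
0.1 [-3.14019670e+00 -1.60352952e-04  2.86783970e+00] 0.08545407212384737
```

View pics/s.png

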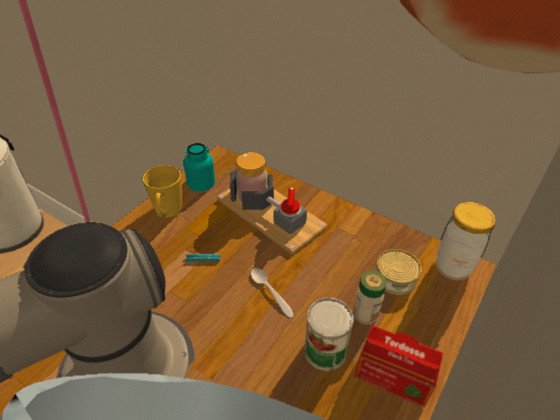

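View pics/t.png

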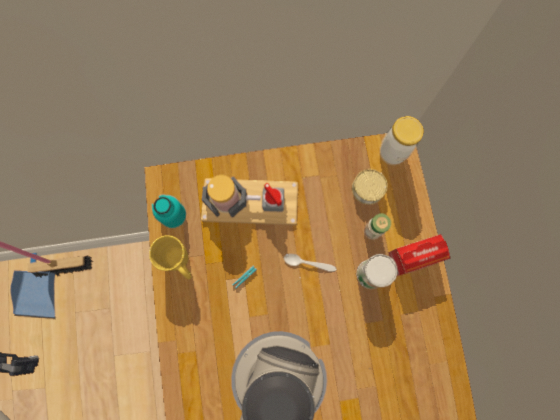

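Top image: the target is the orange-brass lid in the clamp at (222,189), with the red wing at (273,195). Possible mix-ups are the turquoise jar (168,210), the yellow-lidded jar standing free at (406,131), and the tins at (370,187) and (379,270). I choose the one between the dark jaws and will check it with the wrist camera.

```bash
cat > h.py <<'E'
from workcell import arm, imaging
import cv2,numpy as np
from scipy.spatial.transform import Rotation as Ro
def campose(n,pos=None,rot=None):
    c=imaging.calibration(n)
    if n!="wrist": return c,np.array(c["pose"])
    T=np.eye(4);T[:3,3]=pos;T[:3,:3]=Ro.from_euler("xyz",rot).as_matrix()
    return c,T@np.array(c["mount"])
def ray2z(n,uv,z,pos=None,rot=None):
    c,P=campose(n,pos,rot)
    d=np.array([(uv[0]-c["cx"])/c["fx"],(uv[1]-c["cy"])/c["fy"]]);s=d.copy()
    for _ in range(20): s=d/(1+c["k1"]*(s@s))
    v=P[:3,:3]@np.array([s[0],-s[1],-1]);o=P[:3,3]
    return o+v*(z-o[2])/v[2]
def proj(n,p,pos=None,rot=None):
    c,P=campose(n,pos,rot);q=P[:3,:3].T@(np.array(p)-P[:3,3])
    s=np.array([q[0],-q[1]])/-q[2];s*=1+c["k1"]*(s@s)
    return np.array([s[0]*c["fx"]+c["cx"],s[1]*c["fy"]+c["cy"]])
E
python3 - <<'E'
from h import *
np.set_printoptions(precision=4,suppress=True)
for n,l,k in(("top",(221.5,187.5),(273,195)),("scene",(251,162),(290,205))):
    print(n,"lid",ray2z(n,l,.124),"knob",ray2z(n,k,.083))
for uv in((204,180),(297,181),(295,228),(203,221)):print(ray2z("top",uv,.014))
print(ray2z("top",(168,253),.1),ray2z("top",(164,204),.1))
E
```

```text
top lid [0.4657 0.0674 0.124 ] knob [ 0.4413 -0.0515  0.083 ]
scene lid [0.4618 0.0651 0.124 ] knob [ 0.4309 -0.0583  0.083 ]
[0.5294 0.1235 0.014 ]
[ 0.4901 -0.1216  0.014 ]
[ 0.3653 -0.0967  0.014 ]
[0.4181 0.1371 0.014 ]
[0.3324 0.213  0.1   ] [0.4528 0.2133 0.1   ]
```

```bash
python3 - <<'E'
from h import *
np.set_printoptions(precision=4,suppress=True)
arm.movep([.44,.01,.30],[np.pi,0,1.6])
arm.hold(.3)
p,r=arm.read_ee_pos(),arm.read_tcp_rot()
im=imaging.read_camera("wrist");cv2.imwrite("pics/w0.png",im[:,:,::-1]);np.savez("w0.npz",p=p,r=r)
print(p,r,arm.read_t(),arm.read_joint_positions())
E
```

```text
[0.44   0.0104 0.3   ] [-3.1415 -0.0001  1.6008] 2.5417 [-0.1511  0.1338  1.6099 -0.      1.398  -0.1809]
```

View pics/w0.png

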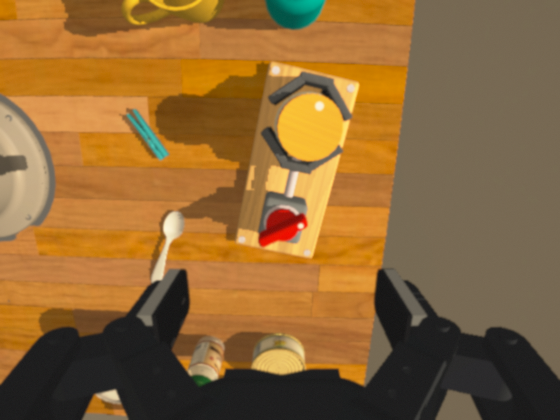

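Wrist view: the lid is at (310,127) with its white dot at (320,105), between the dark jaws. The red wing is at (284,232), and the board corners are at (270,63), (358,79), (310,257) and (238,241). This confirms the choice of jar.

```bash
python3 - <<'E'
from h import *
from scipy.optimize import least_squares
np.set_printoptions(precision=4,suppress=True)
d=np.load("w0.npz");p,r=d["p"],d["r"];im=cv2.imread("pics/w0.png")
W=lambda uv,z:ray2z("wrist",uv,z,p,r)
C=np.array([W(u,.014)[:2] for u in((270,63),(358,79),(310,257),(238,241))])
M=np.array([[-58,125],[58,125],[58,-125],[-58,-125]])/1e3
def X(q,m):
    c,s=np.cos(q[2]),np.sin(q[2]);return np.array(m)@np.array([[c,s],[-s,c]])+q[:2]
f=least_squares(lambda q:(X(q,M)-C).ravel(),[.45,0,-.2]);q=f.x
print("corner fit",q,"res mm",f.fun*1e3)
print("knob",X(q,[0,-.0625]),"jar",X(q,[0,.062]))
g=cv2.GaussianBlur(cv2.cvtColor(im[60:200,240:380],cv2.COLOR_BGR2GRAY),(3,3),0)
c=cv2.HoughCircles(g,cv2.HOUGH_GRADIENT,1,30,param1=100,param2=15,minRadius=28,maxRadius=42)
for a in c[0][:3]: print("circ",a[:2]+[240,60],a[2],W(a[:2]+[240,60],.124))
hsv=cv2.cvtColor(im,cv2.COLOR_BGR2HSV)
red=((hsv[:,:,0]<6)|(hsv[:,:,0]>174))&(hsv[:,:,1]>150)&(hsv[:,:,2]>60)
red[:190]=0;red[262:]=0;red[:,:240]=0;red[:,330:]=0
print("red",red.sum()); 
# overlay projected model
big=cv2.resize(im[50:270,220:380],None,fx=3,fy=3,interpolation=cv2.INTER_CUBIC)
def pt(m,z): 
    v=proj("wrist",np.append(X(q,m),z),p,r);return tuple(((v-[220,50])*3).astype(int))
def poly(ms,z,col): cv2.polylines(big,[np.array([pt(m,z) for m in ms])],True,col,1)
poly(M,.014,(255,0,0))
ca,sa=np.cos(.675),np.sin(.675);w=np.array([[31,6.5],[31,-6.5],[-31,-6.5],[-31,6.5]])/1e3@np.array([[ca,sa],[-sa,ca]])+[0,-.0625]
poly(w,.097,(255,255,0));poly(w,.069,(0,255,0))
t=np.linspace(0,6.28,50)
poly(np.c_[.032*np.cos(t),.062+.032*np.sin(t)],.124,(255,0,255))
cv2.imwrite("pics/o0.png",big[:600])
big2=big; cv2.imwrite("pics/o0.png",cv2.resize(big2,None,fx=.9,fy=.9))
E
```

```text
corner fit [ 0.4554  0.0123 -0.1783] res mm [-1.7581  4.9795  2.1378 -0.7293  4.315  -1.2655 -4.6947 -2.9848]
knob [ 0.4443 -0.0492] jar [0.4664 0.0734]
circ [306.5 126.5] 35.8 [0.4624 0.0712 0.124 ]
red 1058
```

View pics/o0.png

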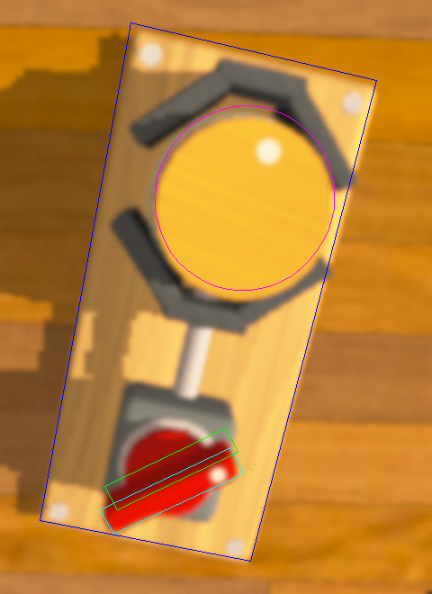

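The model overlay fits the board and wing. The lid sits about 2.5 mm nearer the knob than nominal, which is the loose play. Next is a closer look above the knob in the grasp orientation.

```bash
python3 - <<'E'
from h import *
np.set_printoptions(precision=4,suppress=True)
arm.movep([.4443,-.0492,.19],[np.pi,0,.497])
arm.hold(.3)
p,r=arm.read_ee_pos(),arm.read_tcp_rot()
im=imaging.read_camera("wrist")[:,:,::-1].copy();cv2.imwrite("pics/w1raw.png",im);np.savez("w1.npz",p=p,r=r)
print(p,r,arm.read_t(),arm.read_joint_positions())
k=np.array([.4443,-.0492])
w=np.array([[31,6.5],[31,-6.5],[-31,-6.5],[-31,6.5]])/1e3
c,s=np.cos(.497),np.sin(.497);w=w@np.array([[c,s],[-s,c]])+k
for z,col in((.097,(255,255,0)),(.069,(0,255,0))):
    cv2.polylines(im,[np.array([proj("wrist",np.append(a,z),p,r) for a in w]).astype(int)],True,col,1)
cv2.imwrite("pics/w1.png",im)
E
```

```text
[ 0.4445 -0.049   0.1904] [ 3.141  -0.0006  0.4979] 3.8167 [-0.2817  0.2417  1.7904  0.      1.1089  0.7915]
```

View pics/w1.png

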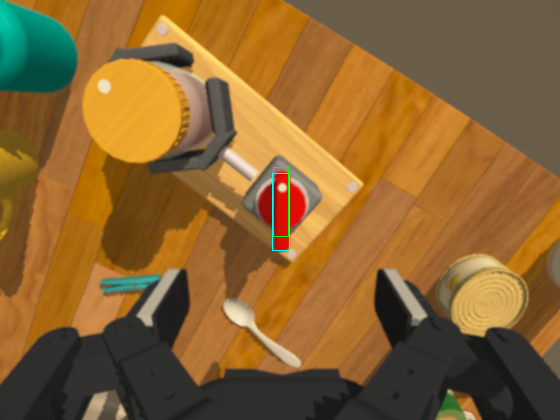

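The wing lies exactly under the predicted outline, from (274,172) to (288,250). I'll descend, grip and turn.

```bash
python3 - <<'E'
from h import *
np.set_printoptions(precision=3,suppress=True)
print(arm.move_linear([.4443,-.0492,.073],rate=.12,force_limit=10))
print(arm.read_ee_pos(),arm.read_contact_force())
arm.clamp(40)
print("w",arm.read_width(),arm.read_grasp_force(),arm.read_contact_force(),arm.read_t())
q0=np.array(arm.read_joint_positions())
for a in(.35,.7,1.05,1.25,1.34):
    q=q0.copy();q[5]+=a;arm.set_joints(q.tolist())
    print(a,arm.read_tcp_rot()[2],arm.read_contact_force(),arm.read_moment(),arm.read_width(),arm.read_t())
E
```

```text
False
[ 0.445 -0.049  0.074] [-0.352 -0.14   0.505]
w 0.01217296351498615 41.49948835372925 [-0.665 -0.546  3.457] 5.6
0.35 0.1506744876690369 [-0.574 -5.074  0.905] [-0.897  0.101  0.125] 0.012021143906360776 6.025
0.7 -0.19966391472094291 [-0.628 -9.295  0.021] [-1.492  0.195  0.071] 0.012205426335135479 6.45
1.05 -0.5495929189129185 [ -2.211 -13.056  -0.442] [-2.128  0.412  0.025] 0.01204799823643064 6.875
1.25 -0.7497676139649256 [ -3.175 -15.649   0.149] [-2.458  0.58  -0.038] 0.01248444716503208 7.1833
1.34 -0.8396160796520746 [ -4.041 -15.802   0.705] [-2.64   0.676 -0.045] 0.012128427837410556 7.4333
```

```bash
python3 - <<'E'
from h import *
np.set_printoptions(precision=4,suppress=True)
arm.release()
arm.move_linear([.4443,-.0492,.18],rate=.2)
L=np.array([.464,.073])
arm.movep([*L,.23],[np.pi,0,.9]); arm.hold(.3)
p,r=arm.read_ee_pos(),arm.read_tcp_rot()
im=imaging.read_camera("wrist")[:,:,::-1].copy();cv2.imwrite("pics/w2raw.png",im);np.savez("w2.npz",p=p,r=r)
print(p,r,arm.read_t(),arm.read_joint_positions(),arm.read_contact_force())
t=np.linspace(0,6.28,60)
for z,col in((.124,(255,0,255)),(.1015,(255,255,0))):
    cv2.polylines(im,[np.array([proj("wrist",[L[0]+.032*np.cos(a),L[1]+.032*np.sin(a),z],p,r) for a in t]).astype(int)],True,col,1)
cv2.imwrite("pics/w2.png",im)
E
```

```text
[0.464  0.0728 0.2299] [-3.1415  0.0001  0.8993] 10.4833 [-0.0077  0.242   1.6701 -0.      1.2295  0.6636] [ 0.5161 -0.7797 -0.5385]
```

View pics/w2.png

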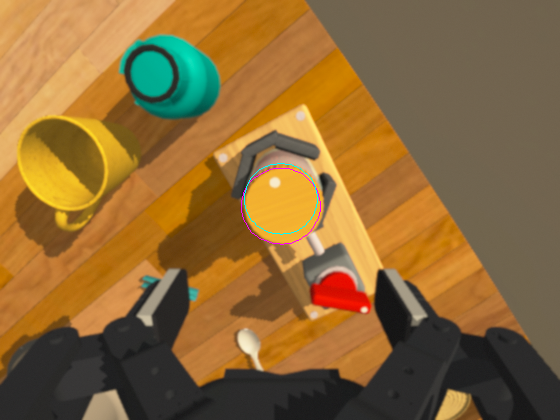

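The wing is locked, now at (340,298) and rotated to the other side. The lid at (282,205) matches the drawn circle. I'll refine the lid centre by edge fitting.

```bash
python3 - <<'E'
from h import *
np.set_printoptions(precision=4,suppress=True)
d=np.load("w2.npz");p,r=d["p"],d["r"];im=cv2.imread("pics/w2raw.png")
lab=cv2.GaussianBlur(cv2.cvtColor(im,cv2.COLOR_BGR2LAB),(3,3),0).astype(np.float32)
t=np.linspace(0,6.28,120,endpoint=False)
def smp(x,y,R):
    uv=np.array([proj("wrist",[x+R*np.cos(a),y+R*np.sin(a),.124],p,r) for a in t],np.float32)
    return cv2.remap(lab,uv[None,:,0].copy(),uv[None,:,1].copy(),cv2.INTER_LINEAR)[0]
best=[]
for x in np.arange(.457,.472,.001):
  for y in np.arange(.066,.081,.001):
    best.append((np.median(np.linalg.norm(smp(x,y,.0305)-smp(x,y,.0345),axis=1)),x,y))
best.sort(reverse=True);print(np.array(best[:8]))
E
```

```text
Traceback (most recent call last):
  File "h.py", line 16, in proj
    c,P=campose(n,pos,rot);q=P[:3,:3].T@(np.array(p)-P[:3,3])
        ~~~~~~~^^^^^^^^^^^
  File "h.py", line 5, in campose
    c=imaging.calibration(n)
ValueError: time passes only in moves, steps and waits
```

```bash
sed -i 's/^def campose/from functools import lru_cache\ncal=lru_cache(None)(lambda n: imaging.calibration(n))\ndef campose/; s/    c=imaging.calibration(n)/    c=cal(n)/' h.py; python3 - <<'E'
from h import *
np.set_printoptions(precision=4,suppress=True)
d=np.load("w2.npz");p,r=d["p"],d["r"];im=cv2.imread("pics/w2raw.png")
lab=cv2.GaussianBlur(cv2.cvtColor(im,cv2.COLOR_BGR2LAB),(3,3),0).astype(np.float32)
t=np.linspace(0,6.28,120,endpoint=False)
def smp(x,y,R):
    uv=np.array([proj("wrist",[x+R*np.cos(a),y+R*np.sin(a),.124],p,r) for a in t],np.float32)
    return cv2.remap(lab,uv[None,:,0].copy(),uv[None,:,1].copy(),cv2.INTER_LINEAR)[0]
best=[]
for x in np.arange(.457,.472,.001):
  for y in np.arange(.066,.081,.001):
    best.append((np.median(np.linalg.norm(smp(x,y,.0305)-smp(x,y,.0345),axis=1)),x,y))
best.sort(reverse=True);print(np.array(best[:8]))
print(arm.read_t())
E
```

```text
[[71.7425  0.466   0.073 ]
 [68.1574  0.467   0.073 ]
 [67.3181  0.467   0.072 ]
 [66.6194  0.466   0.072 ]
 [65.3429  0.466   0.074 ]
 [64.4839  0.467   0.074 ]
 [61.6682  0.468   0.071 ]
 [60.6723  0.468   0.072 ]]
10.4833
```

```bash
python3 - <<'E'
from h import *
np.set_printoptions(precision=3,suppress=True)
L=[.4657,.0728]
arm.move_linear([*L,.13],rate=.15)
print(arm.move_linear([*L,.09],rate=.08,force_limit=6),arm.read_ee_pos(),arm.read_contact_force())
arm.clamp(20)
print(arm.read_width(),arm.read_grasp_force(),arm.read_contact_force(),arm.read_moment(),arm.read_ee_pos(),arm.read_t())
p,r=arm.read_ee_pos(),arm.read_tcp_rot()
a=imaging.read_camera("wrist")[:,:,::-1];b=imaging.read_camera("scene")[:,:,::-1]
cv2.imwrite("pics/g.png",np.hstack([cv2.resize(a,(480,360)),cv2.resize(b[120:270,160:340],(320,267)).copy() if 0 else cv2.copyMakeBorder(cv2.resize(b[120:270,160:340],(320,267)),0,93,0,0,cv2.BORDER_CONSTANT)]))
E
```

```text
False [0.466 0.073 0.09 ] [ 0.084 -0.882  0.014]
0.06280390211031382 20.7214093208313 [-0.941 -0.095  5.675] [-0.027  0.151  0.029] [0.466 0.073 0.091] 12.2917
```

View pics/g.png

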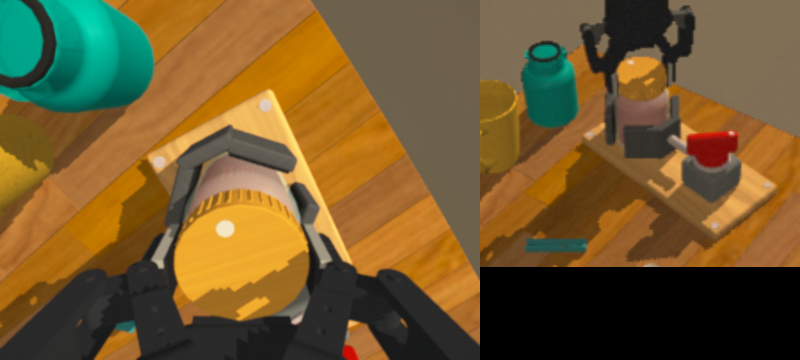

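The lid is gripped (62.8 mm) with little side force; its dot is at (226,229). I'll unscrew it in steps, following the rise.

```bash
python3 - <<'E'
from h import *
np.set_printoptions(precision=2,suppress=True)
arm.clamp(60)
p0=np.array(arm.read_ee_pos());y0=arm.read_tcp_rot()[2]
print(arm.read_width(),arm.read_grasp_force(),arm.read_contact_force())
p0[:2]=[.4657,.0728]
for a in(12,24,36,48,58,68):
    arm.movep((p0+[0,0,.0025*min(a,58)/58]).tolist(),[np.pi,0,y0+np.radians(a)])
    print(a,np.degrees(arm.read_tcp_rot()[2]-y0),arm.read_ee_pos(),arm.read_contact_force(),arm.read_moment(),arm.read_width(),arm.read_t())
a=imaging.read_camera("wrist")[:,:,::-1];b=imaging.read_camera("scene")[:,:,::-1]
cv2.imwrite("pics/g2.png",np.hstack([cv2.resize(a,(480,360)),cv2.copyMakeBorder(cv2.resize(b[120:270,160:340],(320,267)),0,93,0,0,cv2.BORDER_CONSTANT)]))
E
```

```text
0.06185262004222531 62.9883140232414 [-2.94 -0.58  8.36]
12 11.8001808208358 [0.47 0.07 0.09] [1.28 0.11 1.03] [-0.04 -0.21  0.23] 0.06180880714804601 12.925
24 23.657673293278197 [0.47 0.07 0.09] [ 0.44 -0.32  2.96] [ 0.03 -0.03  0.18] 0.06150447462253978 13.2417
36 35.59638460239848 [0.47 0.07 0.09] [-0.87  0.22  2.6 ] [ 0.09 -0.01  0.12] 0.06165071687199892 13.5583
48 47.57341822811149 [0.47 0.07 0.09] [-0.87 -0.54  3.46] [ 0.08 -0.    0.16] 0.06201236833295193 13.875
58 57.65610982683133 [0.47 0.07 0.09] [-0.09 -0.35  3.91] [0.04 0.1  0.04] 0.061684952361668585 14.1667
68 67.65940176872805 [0.47 0.07 0.09] [ 0.4  -0.48  5.58] [ 0.03 -0.    0.09] 0.061883710183144036 14.4583
```

View pics/g2.png

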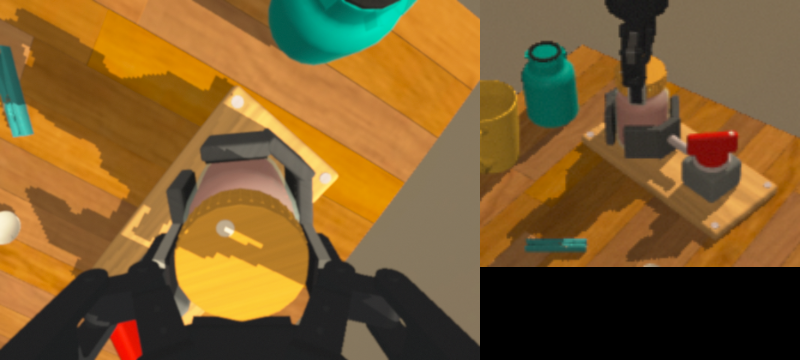

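The dot is still at (226,229), so the lid did not slip, and the moment has dropped. I'll lift gently under a force guard.

```bash
python3 - <<'E'
from h import *
np.set_printoptions(precision=3,suppress=True)
p0=np.array(arm.read_ee_pos());p0[:2]=[.4657,.0728];z0=.0905
for dz in(.004,.008):
    s=arm.move_linear([p0[0],p0[1],p0[2]+dz],rate=.02,force_limit=10)
    f=arm.read_contact_force();print(dz,s,f,arm.read_moment(),arm.read_ee_pos())
    if s: break
else:
    s=arm.move_linear([p0[0],p0[1],z0+.027],rate=.04,force_limit=10)
    arm.hold(.3);print(s,arm.read_contact_force(),arm.read_ee_pos(),arm.read_tcp_rot(),arm.read_width())
print(arm.read_t())
a=imaging.read_camera("wrist")[:,:,::-1];b=imaging.read_camera("scene")[:,:,::-1]
cv2.imwrite("pics/g3.png",np.hstack([cv2.resize(a,(400,300)),cv2.resize(b[130:250,190:350],(400,300),interpolation=cv2.INTER_CUBIC)]))
E
```

```text
0.004 False [-0.425 -0.101 -0.879] [ 0.01   0.02  -0.012] [0.465 0.073 0.098]
0.008 False [-0.089 -0.559 -1.002] [ 0.044  0.031 -0.001] [0.466 0.073 0.102]
False [-0.096  0.171 -1.131] [0.466 0.073 0.117] [-3.141 -0.     2.087] 0.061495156883747217
16.1167
```

View pics/g3.png

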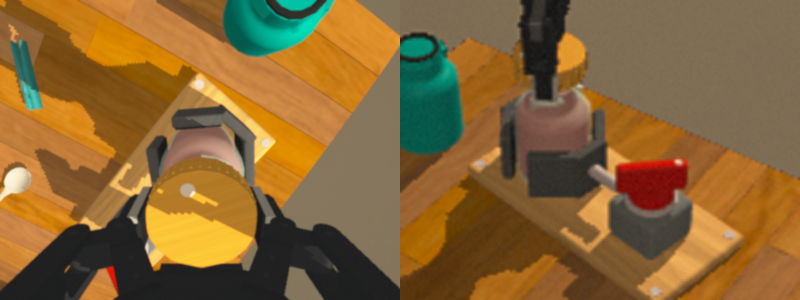

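The scene crop shows the lid held level above the jar's neck at (550,60). The jar stands upright between the jaws and the wing is locked. The tool carries only about the lid's weight, and the lid clears the rim by about 7 mm, so I'm handing in.

```bash
python3 -c "
from workcell import arm
print(arm.job_done())"
```

```text
the job is handed in; nothing more can be done
None
```

I locked the clamp, unscrewed the lid by about 68° and lifted it off. It's held level about 7 mm clear of the rim, with the jar upright in the locked clamp and the mug, spice jar and tin untouched. The last reading was 16 s of the 56 s allowed, and the job is handed in; no verdict came back.

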